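# Take the cover off the long housing

### The job

Two black plastic equipment housings, a long one and a short one, stand closed on the repair bench, their covers loose and unscrewed. Lift the cover straight up off the long housing and lay it flat, same way up, in the middle of the blue-grey work mat; set it down rather than letting it fall. Leave the long housing standing where it is and the short one closed and where it is.

Things in the scene. Friction and masses are not known exactly. Their poses are not given: they have to be found in the camera images.
- long_cover: The cover to take off: loose black shoebox-type lid, 112 mm long (x), 56 wide (y), 22 high, about 60 g. Origin: centre of its lower edge plane; z up, top at 22 mm. Walls 2 mm, top 3 mm; its skirt reaches 19 mm down over the housing, 2 mm play. Starts with lower edge 27 mm, top 49 mm above the bench (z = 0), long axis within 40 degrees of straight ahead. Grip across the 56 mm width.
- long_housing: The long housing under the long cover: a loose open black plastic box, 104 mm long (x), 48 mm wide (y), 46 mm high, about 0.35 kg, with a green circuit board inside. Origin: centre of its underside, on the bench; z up. Narrower than the cover, so fingertips may reach down past the cover's skirt.
- short_cover: The cover of the short housing, to be left alone: as the long cover but only 70 mm long (x), 56 mm wide (y), 22 mm high. Origin: centre of its lower edge plane, 27 mm above the bench; the short housing stands beneath it.
- mat_middle (a point): Middle of the upper face of the flat, fixed, blue-grey silicone work mat, 190 mm (x) by 170 mm (y), 3 mm thick, empty; the point is 3 mm above the bench. Small things standing beside the mat and the housings are at most 75 mm high.
Not all that is in view belongs to the job. What is shaped like the long_housing but red is not meant.

How it is judged (in metres and radians):
On the way:
1. the long cover is lifted clear, at least 25 mm above its seat and still above the long housing (z of long_cover in the frame of long_housing above 0.052 m and horizontal distance between long_cover and long_housing below 0.06 m).
At the end, for the whole second after the job is handed in: The long cover lies at rest, flat and same way up (within 10 degrees), on the mat, its centre within 40 mm of the mat's middle; the long housing stands upright within 30 mm of where it was; the short cover is still on its housing, within 20 mm of where it was (horizontal distance between long_cover and mat_middle below 0.04 m and z of long_cover in the frame of mat_middle below 0.006 m and angle between long_cover's own z axis and vertical below 0.17 rad and linear speed of long_cover below 0.02 m/s and distance of long_housing from where it was at the start of the episode below 0.03 m and angle between each of long_housing, short_cover's own z axis and vertical below 0.1 rad and distance of short_cover from where it was at the start of the episode below 0.02 m); the robot touches nothing.
It fails at once if the long cover falls freely (faster than 0.6 m/s with no finger on it, a drop of about 20 mm) (linear speed of long_cover above 0.6 m/s and contact force between long_cover and the fingers below 0.05 N).
It fails at once if the short cover is lifted off (height (world z) of short_cover above 0.042 m).
It also fails if it takes over 45 s, if anything falls off the work surface, if the arm or the gripper's body presses on something with over 40 N, if the wrist force passes 120 N, or if a joint passes its speed limit or range.

### The arm

A 7-joint arm with a two-finger parallel gripper is mounted at the origin on the work surface. World frame = base frame: x ahead of the robot, y to its left, z up, the work surface at z = 0. Lengths are in m, angles in degrees, forces in N, time in s.
With the tool pointing down it reaches from about 0.4 to 0.85 m from the base axis. Payload 6.9 kg.
Tool frame: the origin (TCP) lies between the finger pads; the fingertips stand 19 mm ahead of it and the grasp point (between the pads) is the TCP; z points along the fingers, y is the line along which they close (so a half turn about z gives the same grasp; the last joint's range is limited). The gripper opens to 85 mm and grips with 20 to 120 N. Pads are 22 mm wide; open, the fingers measure 114 mm over their backs; the gripper's body (76 mm by 85 mm) begins 54 mm behind the grasp point. The pads swing forward as they close: fully open they stand 13 mm farther back than shut.
Start: joints at [-68.612, 29.078, -13.613, 85.955, 7.202, 65.827, -8.869], TCP at [0.165, 0.603, 0.25] pointing down, gripper open.
Joint ranges: [-176.47, 176.47], [-13.61, 117.27], [-81.72, 77.17], [0.22, 143.17], [-87.28, 267.28], [10, 112.55], [-165.47, 165.47]. Speed limits (degrees/s): [136.94, 136.94, 180, 180, 180, 180, 180].

### API

Orientations are given as a 3x3 rotation matrix whose columns are the frame's x, y, z axes.
In Python, from rig import arm gives the robot as it stands.
- The arm moves only by the shell command python3 -m jog 'ROWS'. ROWS is JSON, a list of rows, each an object with "slide": the shift along the tool's x, y, z as a fraction of full scale, a list of three; "spin": the turn about the tool's z as a fraction of full scale; "hand": the finger opening in mm, from 0 to 85.4. In form: [{"slide": [tx, ty, tz], "spin": spin, "hand": hand}, ...]. A call has 1 to 5 rows; each row is the pose to reach, as a shift and turn from the pose commanded when the call began, along the tool's axes at that moment; what a row does not reach only later rows make up. Full scale, the value 1, is 600 mm for a shift and 120 degrees for a turn. A row lasts 1/10 s, in which the tool goes at most 50 mm and 8.59 degrees, less where a joint would pass 70% of its speed; a pose out of reach is approached as far as the arm can. A call with a number of a shift or a turn outside -1 to 1 is refused whole. A call with a gripper value outside its range is refused whole. The fingers move at their own pace and stop on an object; the grip force is fixed at half the most. Time passes only in rows, so rows that repeat a pose let the fingers close. It gives the time, the measured TCP pose, the force, the opening and the grip force at its end, in the units of the state.
- arm.get_state(): the state, without advancing time (a new reading comes with each control period).
- arm.capture(name): name is "scene" or "top" or "wrist"; returns (picture, depth): 420x560x3 uint8, blue, green, red; 420x560 float32, m along the optical axis (not along the pixel's ray), 0 where there is no reading.
- arm.camera_params(name): a dict with "fx", "fy", "cx", "cy" (pixels), "world_from_camera" (4x4, takes a point from camera to world coordinates); the wrist camera has in their place "T_tool_cam" (4x4, takes a point from camera to tool coordinates, whose origin is the TCP and whose axes are the flange's). Camera axes: x right, y up, looking along -z (the intrinsics and any distortion apply to the point x, -y, -z); pixel columns grow to the right and rows downward; lengths in m; the calibration is good to about 2 mm. A picture is of the moment at which its call begins: read the wrist's pose just before it. camera_params takes no time and is no camera call.
- arm.sign_off(): hands the job in; it is judged then, once.
Trained networks look in the newest picture that a camera, given by its name, has taken for a name from the list of things; names that differ only in an ending like _2 or _b are one class to them, and where a whole thing is asked for, a point or a joint stands for the part that bears it (a point fixed in the world has none). Each returns a list of dicts, best first, with "confidence" (0 to 1); they miss things now and then, are a little off and sometimes report something else, mostly with a low value. They report only what shows in the picture. A call takes as long as a camera call. They do not tell look-alikes from the thing itself.
- arm.recognise(camera, label): "location" ([column, row] as shares, 0 to 1, of the picture: columns of its width, rows of its height, amid what is visible of it).
The state is a dict: "clock": time; "joint_pos": joint angles; "joint_velocities": joint speeds; "joint_efforts": joint torques, N m; "tool_pos": TCP position; "tool_rot": TCP orientation; "contact_force": force on the tool from outside, world axes, zero at the start; "ft_torque": the same for the moment, N m; "gripper_width": finger opening in m; "finger_force": force on a finger pad.
Only numpy, scipy, OpenCV 4.12 (cv2) and the standard library are available. Lean on these libraries where they do the work, as an engineer would, in place of code of your own. Each camera call takes 0.05 s, during which the arm holds its last target. There are 200 camera calls.

## Working session

There is one attempt and no reset: what is moved stays moved. The work goes in short steps, Python scripts to look and compute and a shell command to move; the robot and the scene stay as the last step left them, time stands still between calls to the robot, and variables do not carry over. Pictures are saved under pics/ and viewed, at most 10 in all, crops included, and the job is handed in when it is done.

```bash
mkdir -p pics; cat > h.py <<'E'
import numpy as np, cv2
from rig import arm
def world(cam,u,v,d):
    p=arm.camera_params(cam); c=np.array([(u-p["cx"])/p["fx"]*d,-(v-p["cy"])/p["fy"]*d,-d,1+0*d])
    if cam=="wrist":
        s=arm.get_state(); T=np.eye(4); T[:3,:3]=s["tool_rot"]; T[:3,3]=s["tool_pos"]; M=T@np.array(p["T_tool_cam"])
    else: M=np.array(p["world_from_camera"])
    return (M@c.reshape(4,-1))[:3].T
def cloud(cam,D):
    v,u=np.mgrid[:D.shape[0],:D.shape[1]].astype(float)
    W=world(cam,u.ravel(),v.ravel(),D.ravel().astype(float)).reshape(D.shape+(3,)); W[D==0]=np.nan
    return W
E
python3 - <<'E'
from h import *
print(arm.get_state())
for c in["scene","top"]:
    I,D=arm.capture(c); cv2.imwrite(f"pics/{c}1.png",I); W=cloud(c,D); np.save(f"{c}.npy",W)
    print(c,{k:v for k,v in arm.camera_params(c).items() if k[0]!='w'})
    for l in["long_cover","short_cover","long_housing","mat_middle"]:
        for r in arm.recognise(c,l):
            u,v=int(r["location"][0]*560),int(r["location"][1]*420); print(c,l,round(r["confidence"],2),u,v,W[v,u].round(3))
E
```

```text
{'clock': 0.0, 'joint_pos': array([-68.6124222 ,  29.12580232, -13.6095153 ,  86.01080156,
         7.20167167,  65.82758001,  -8.87036464]), 'joint_velocities': array([ 0.16348668, -0.07165623,  0.03576136,  0.0586006 , -0.03592127,
       -0.14050539, -0.03630126]), 'joint_efforts': array([ 5.88213643e-04, -6.20587134e+01, -2.18698002e+00, -2.49653846e+01,
        1.25282421e-02,  1.19589808e-02, -2.51517497e-05]), 'tool_pos': array([0.16531193, 0.60223136, 0.2494144 ]), 'tool_rot': array([[-9.64361574e-01,  2.64587497e-01, -4.58241107e-04],
       [ 2.64587893e-01,  9.64359931e-01, -1.78070742e-03],
       [-2.92435580e-05, -1.83849086e-03, -9.99998310e-01]]), 'contact_force': array([-0.6024411 ,  0.02966279, -0.12674533]), 'ft_torque': array([0.07204918, 0.03172016, 0.04084514]), 'finger_force': 0.0, 'gripper_width': 0.0851934621251039}
scene {'fx': 394.17159078220413, 'fy': 394.17159078220413, 'cx': 282.03004606815296, 'cy': 207.73340545532736}
scene long_cover 0.93 280 206 [ 0.473 -0.018  0.051]
scene short_cover 0.86 116 231 [ 0.517 -0.322  0.05 ]
scene long_housing 0.82 331 170 [0.35  0.105 0.035]
scene long_housing 0.8 155 286 [ 0.629 -0.239  0.032]
scene long_housing 0.72 281 232 [ 0.508 -0.018  0.014]
scene mat_middle 0.72 449 236 [0.535 0.312 0.007]
top {'fx': 411.2222108881279, 'fy': 411.2222108881279, 'cx': 274.770453978473, 'cy': 200.48698743431345}
top long_cover 0.57 292 213 [ 0.464 -0.024  0.048]
top short_cover 0.55 426 194 [ 0.499 -0.317  0.049]
top long_housing 0.9 382 141 [ 0.625 -0.232  0.034]
top long_housing 0.8 234 271 [0.341 0.107 0.032]
top mat_middle 0.59 143 196 [0.517 0.323 0.004]
```

View pics/top1.png

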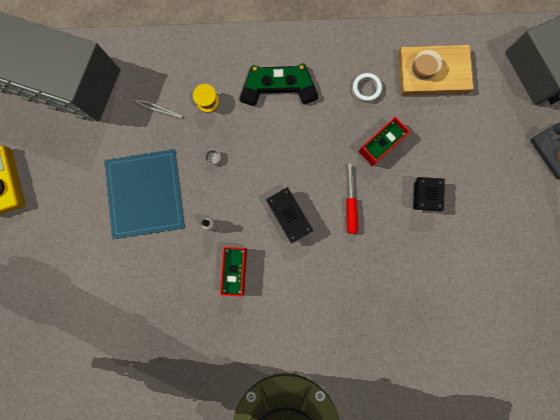

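View pics/scene1.png

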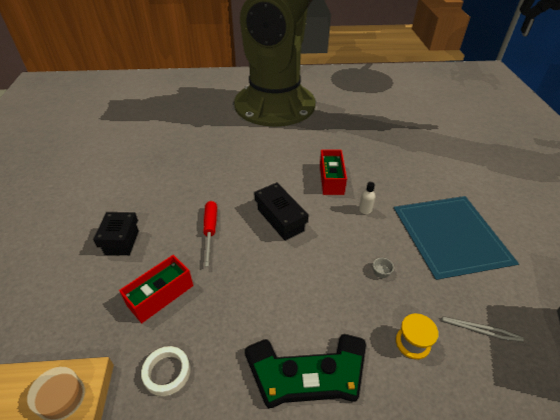

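The top view shows two black covered boxes: long at (289,214) and short at (429,194). The two red open boxes at (234,271) and (384,141) are look-alikes of the housing. The mat is at (145,194). The black box at (289,214) with the ~2:1 shape is the one meant. Next I fit its pose and check it in a crop.

```bash
python3 - <<'E'
from h import *
W=np.load("top.npy")
I=cv2.imread("pics/top1.png")
def rect(P):
    (c,s,a)=cv2.minAreaRect((P[:,:2]*1000).astype(np.float32)); print(np.round(c,1),np.round(s,1),round(a,1),np.median(P[:,2]).round(4),len(P)); print(cv2.boxPoints((c,s,a)).round(0).tolist())
for (x,y) in[(.468,-.02),(.5,-.32)]:
    m=(abs(W[...,0]-x)<.09)&(abs(W[...,1]-y)<.08)&(W[...,2]>.042)&(W[...,2]<.056)&(I.max(2)<110)
    m=cv2.morphologyEx(m.astype(np.uint8),cv2.MORPH_OPEN,np.ones((3,3)))>0
    rect(W[m])
h=cv2.cvtColor(I,cv2.COLOR_BGR2HSV); m=((h[...,0]>90)&(h[...,0]<115)&(h[...,1]>90)).astype(np.uint8)
n,L,st,_=cv2.connectedComponentsWithStats(m); k=L[196,143]; rect(W[(L==k)&np.isfinite(W[...,0])])
cv2.imwrite("pics/crop1.png",cv2.resize(I[150:260,220:460],None,fx=3.3,fy=3.3,interpolation=cv2.INTER_CUBIC))
E
```

```text
[461.5 -16.6] [112.1  56.1] 28.8 0.0494 1295
[[399.0, -19.0], [426.0, -68.0], [524.0, -14.0], [497.0, 35.0]]
[ 501.2 -326.4] [56.7 70.1] 85.4 0.0492 839
[[464.0, -352.0], [534.0, -358.0], [538.0, -301.0], [469.0, -295.0]]
[523.9 321.6] [189.7 168.3] 7.7 0.0037 5628
[[419.0, 392.0], [441.0, 225.0], [629.0, 251.0], [607.0, 418.0]]
```

View pics/crop1.png

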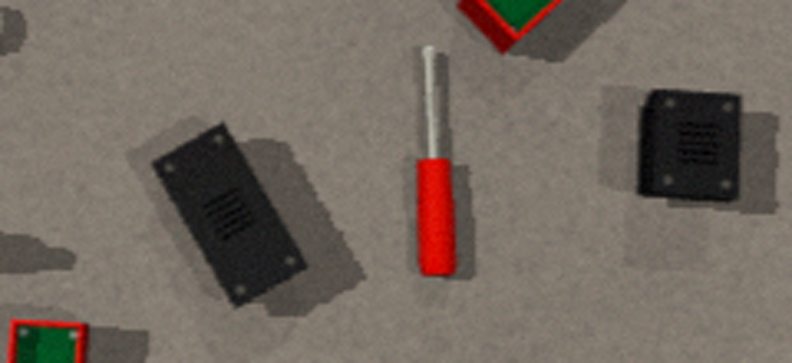

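Confirmed: the box at top pixel (289,214), left in the crop at about (230,215), is long (112x56 mm fit) with a black cover. The one on the right is the short 70x56 mm box. I'm moving there by way of the mat side.

```bash
python3 -m jog '[{"slide":[-0.59,-0.36,0],"spin":-0.36,"hand":85},{"slide":[-0.59,-0.36,0],"spin":-0.36,"hand":85},{"slide":[-0.59,-0.36,0],"spin":-0.36,"hand":85},{"slide":[-0.59,-0.36,0],"spin":-0.36,"hand":85},{"slide":[-0.59,-0.36,0],"spin":-0.36,"hand":85}]'
cat > d.py <<'E'
# python3 d.py x y z yaw(of tool y axis): rows' slide and spin
import sys; from h import *
s=arm.get_state(); R=np.array(s["tool_rot"]); t=np.array(list(map(float,sys.argv[1:4])))
a=np.degrees(np.arctan2(R[1,1],R[0,1])); w=(float(sys.argv[4])-a+90)%180-90
print("slide",(R.T@(t-s["tool_pos"])/.6).round(4),"spin",round(-w/120,4),"yaw",a.round(2),"pos",s["tool_pos"].round(4),"j",s["joint_pos"].round(0),"t",s["clock"])
E
python3 d.py .4615 -.0166 .25 118.8
```

```text
clock: 1.0
tool_pos: [0.336, 0.4213, 0.2505]
tool_rot: [[-0.887, -0.461, 0.001], [-0.461, 0.887, 0.0], [-0.001, -0.0, -1.0]]
contact_force: [0.9, 0.6, 0.1]
gripper_width: 0.0851
finger_force: 0.0
slide [ 0.1508 -0.7441  0.0008] spin -0.0112 yaw 117.45 pos [0.336  0.4213 0.2505] j [-38.  22. -23.  99.  10.  61.  53.] t 1.0
```

```bash
python3 -m jog '[{"slide":[0.15,-0.744,0],"spin":-0.011,"hand":85},{"slide":[0.15,-0.744,0],"spin":-0.011,"hand":85},{"slide":[0.15,-0.744,0],"spin":-0.011,"hand":85},{"slide":[0.15,-0.744,0],"spin":-0.011,"hand":85},{"slide":[0.15,-0.744,0],"spin":-0.011,"hand":85}]'
python3 d.py .4615 -.0166 .20 118.8
```

```text
clock: 1.5
tool_pos: [0.4028, 0.1803, 0.2506]
tool_rot: [[-0.879, -0.476, 0.001], [-0.476, 0.879, 0.0], [-0.001, -0.0, -1.0]]
contact_force: [1.4, 0.6, -0.1]
gripper_width: 0.0848
finger_force: 0.0
slide [ 0.0702 -0.3351  0.0844] spin -0.0031 yaw 118.42 pos [0.4028 0.1803 0.2506] j [-12.  13. -20. 112.   5.  56.  85.] t 1.5
```

```bash
python3 -m jog '[{"slide":[0.07,-0.335,0.08],"spin":-0.003,"hand":85},{"slide":[0.07,-0.335,0.08],"spin":-0.003,"hand":85},{"slide":[0.07,-0.335,0.08],"spin":-0.003,"hand":85},{"slide":[0.07,-0.335,0.08],"spin":-0.003,"hand":85},{"slide":[0.07,-0.335,0.08],"spin":-0.003,"hand":85}]'
python3 - <<'E'
from h import *
I,D=arm.capture("wrist"); cv2.imwrite("pics/w1.png",I); W=cloud("wrist",D)
m=(abs(W[...,0]-.4615)<.09)&(abs(W[...,1]+.0166)<.08)&(W[...,2]>.042)&(W[...,2]<.056)&(I.max(2)<110)
m=cv2.morphologyEx(m.astype(np.uint8),cv2.MORPH_OPEN,np.ones((3,3)))>0
P=W[m]; print(cv2.minAreaRect((P[:,:2]*1000).astype(np.float32)),np.median(P[:,2]),len(P))
E
python3 d.py .4615 -.0166 .042 118.8
```

```text
clock: 2.0
tool_pos: [0.4616, -0.0204, 0.2013]
tool_rot: [[-0.88, -0.475, -0.001], [-0.475, 0.88, -0.002], [0.002, -0.002, -1.0]]
contact_force: [0.1, 1.0, -0.0]
gripper_width: 0.0849
finger_force: 0.0
((462.04156494140625, -17.173664093017578), (112.64044189453125, 55.95703887939453), 28.78240203857422) 0.04933126562777779 8335
slide [-0.0026  0.0044  0.2656] spin -0.0035 yaw 118.38 pos [ 0.4616 -0.0194  0.2013] j [  9.  18. -13. 114.   5.  49. 111.] t 2.05
```

View pics/w1.png

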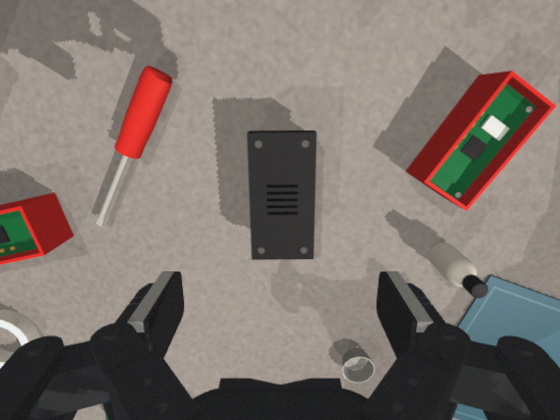

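The wrist view agrees with the top fit: the cover is at (282,195), axis-aligned with the fingers, with free space on both sides. I'm descending.

```bash
python3 -m jog '[{"slide":[-0.003,0.004,0.06],"spin":-0.0035,"hand":85},{"slide":[-0.003,0.004,0.13],"spin":-0.0035,"hand":85},{"slide":[-0.003,0.004,0.19],"spin":-0.0035,"hand":85},{"slide":[-0.003,0.004,0.24],"spin":-0.0035,"hand":85},{"slide":[-0.003,0.004,0.26],"spin":-0.0035,"hand":85}]'
python3 d.py .4618 -.0169 .036 118.8
```

```text
clock: 2.55
tool_pos: [0.4605, -0.0097, 0.0443]
tool_rot: [[-0.872, -0.49, -0.003], [-0.49, 0.872, 0.001], [0.002, 0.002, -1.0]]
contact_force: [0.2, 0.5, 0.1]
gripper_width: 0.0851
finger_force: 0.0
slide [ 0.0039 -0.0116  0.0137] spin 0.0043 yaw 119.32 pos [ 0.4605 -0.0097  0.0443] j [  5.  32.  -9. 124.  12.  25. 105.] t 2.55
```

```bash
python3 -m jog '[{"slide":[0.004,-0.0116,0.0],"spin":0.0,"hand":85},{"slide":[0.004,-0.0116,0.01],"spin":0.0,"hand":85},{"slide":[0.004,-0.0116,0.013],"spin":0.0,"hand":85},{"slide":[0.004,-0.0116,0.013],"spin":0.0,"hand":85}]'
python3 d.py .4618 -.0169 .036 118.8
```

```text
clock: 2.95
tool_pos: [0.4633, -0.0186, 0.039]
tool_rot: [[-0.873, -0.488, 0.001], [-0.488, 0.873, 0.0], [-0.001, -0.0, -1.0]]
contact_force: [-0.2, -0.2, 0.6]
gripper_width: 0.0849
finger_force: 0.0
slide [0.0008 0.0037 0.0051] spin 0.0034 yaw 119.2 pos [ 0.4633 -0.0186  0.039 ] j [  6.  33.  -9. 124.  12.  24. 106.] t 2.95
```

Within 2 mm, so I'm closing gradually.

```bash
python3 -m jog '[{"slide":[0,0.003,0.004],"spin":0.003,"hand":70},{"slide":[0,0.003,0.004],"spin":0.003,"hand":62},{"slide":[0,0.003,0.004],"spin":0.003,"hand":50},{"slide":[0,0.003,0.004],"spin":0.003,"hand":50},{"slide":[0,0.003,0.004],"spin":0.003,"hand":50}]'
python3 -m jog '[{"slide":[0,0,0],"spin":0,"hand":50},{"slide":[0,0,0],"spin":0,"hand":50},{"slide":[0,0,-0.01],"spin":0,"hand":50},{"slide":[0,0,-0.02],"spin":0,"hand":50},{"slide":[0,0,-0.03],"spin":0,"hand":50}]'
```

```text
clock: 3.45
tool_pos: [0.4621, -0.017, 0.0366]
tool_rot: [[-0.876, -0.483, 0.0], [-0.483, 0.876, -0.0], [-0.0, -0.0, -1.0]]
contact_force: [-0.5, 0.4, 5.2]
gripper_width: 0.0557
finger_force: 63.1
clock: 3.95
tool_pos: [0.4621, -0.0172, 0.0547]
tool_rot: [[-0.876, -0.482, 0.0], [-0.482, 0.876, -0.0], [-0.0, -0.0, -1.0]]
contact_force: [-0.4, 1.1, -1.4]
gripper_width: 0.0553
finger_force: 63.5
```

```bash
python3 -m jog '[{"slide":[0,0,-0.02],"spin":0,"hand":50},{"slide":[0,0,-0.05],"spin":0,"hand":50},{"slide":[0,0,-0.1],"spin":0,"hand":50},{"slide":[0,0,-0.16],"spin":0,"hand":50},{"slide":[0,0,-0.2],"spin":0,"hand":50}]'
python3 - <<'E'
from h import *
I,D=arm.capture("scene"); cv2.imwrite("pics/s2.png",cv2.resize(I[100:320,150:500],None,fx=2,fy=2))
I,D=arm.capture("wrist"); cv2.imwrite("pics/w2.png",I)
E
python3 d.py .5239 .3216 .18 118.8
```

```text
clock: 4.45
tool_pos: [0.4623, -0.0171, 0.1767]
tool_rot: [[-0.876, -0.482, 0.002], [-0.482, 0.876, 0.0], [-0.002, -0.001, -1.0]]
contact_force: [1.0, 0.3, -0.9]
gripper_width: 0.055
finger_force: 63.5
slide [-0.3601  0.4463 -0.0036] spin 0.0002 yaw 118.83 pos [ 0.4637 -0.0172  0.1775] j [  9.  20. -14. 116.   7.  45. 111.] t 4.55
```

View pics/s2.png

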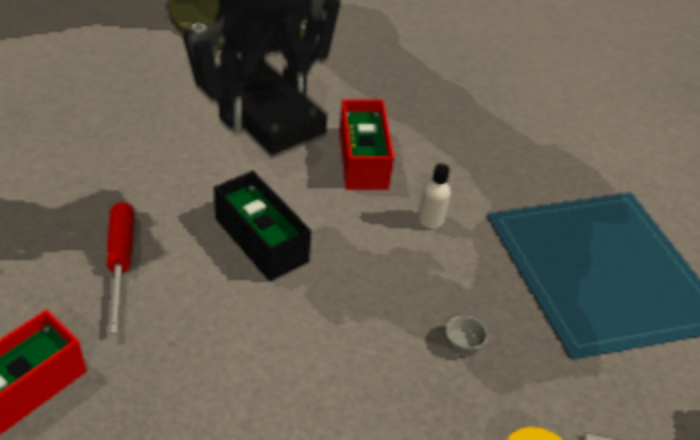

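The cover hangs level from the fingers, and the black housing at (260,225) in the crop stands open and undisturbed. I gripped low, so the fingertips reach below the skirt and would touch the mat first, dropping the cover several mm. I'll seat it back, regrip about 11 mm higher, and then carry it over.

```bash
python3 -m jog '[{"slide":[0,0,0.06],"spin":0,"hand":50},{"slide":[0,0,0.12],"spin":0,"hand":50},{"slide":[0,0,0.16],"spin":0,"hand":50},{"slide":[0,0,0.17],"spin":0,"hand":50},{"slide":[0,0,0.17],"spin":0,"hand":50}]'
python3 -m jog '[{"slide":[0,0,0],"spin":0,"hand":50},{"slide":[0,0,0],"spin":0,"hand":50},{"slide":[0,0,0],"spin":0,"hand":50}]'
python3 d.py .4621 -.0171 .0366 118.83
```

```text
clock: 5.05
tool_pos: [0.4613, -0.0171, 0.0713]
tool_rot: [[-0.876, -0.483, -0.003], [-0.483, 0.876, 0.0], [0.002, 0.001, -1.0]]
contact_force: [0.8, 1.1, -0.7]
gripper_width: 0.055
finger_force: 63.6
clock: 5.35
tool_pos: [0.4627, -0.0173, 0.0731]
tool_rot: [[-0.876, -0.482, 0.002], [-0.482, 0.876, -0.0], [-0.002, -0.001, -1.0]]
contact_force: [-0.2, -0.0, -0.7]
gripper_width: 0.0556
finger_force: 63.6
slide [0.0008 0.0008 0.0608] spin 0.0001 yaw 118.84 pos [ 0.4627 -0.0173  0.0731] j [  7.  29. -11. 123.  11.  29. 106.] t 5.35
```

```bash
python3 -m jog '[{"slide":[0,0,0.012],"spin":0,"hand":50},{"slide":[0,0,0.02],"spin":0,"hand":50},{"slide":[0,0,0.028],"spin":0,"hand":50},{"slide":[0,0,0.036],"spin":0,"hand":50},{"slide":[0,0,0.036],"spin":0,"hand":50}]'
python3 -m jog '[{"slide":[0,0,0.008],"spin":0,"hand":50},{"slide":[0,0,0.016],"spin":0,"hand":50},{"slide":[0,0,0.022],"spin":0,"hand":50},{"slide":[0,0,0.0245],"spin":0,"hand":50},{"slide":[0,0,0.0245],"spin":0,"hand":50}]'
```

```text
clock: 5.85
tool_pos: [0.4616, -0.0172, 0.0497]
tool_rot: [[-0.876, -0.483, -0.001], [-0.483, 0.876, 0.0], [0.001, 0.001, -1.0]]
contact_force: [0.8, -0.6, -0.5]
gripper_width: 0.0553
finger_force: 63.6
clock: 6.35
tool_pos: [0.462, -0.0172, 0.0365]
tool_rot: [[-0.876, -0.482, 0.0], [-0.482, 0.876, -0.0], [-0.0, -0.001, -1.0]]
contact_force: [-3.8, -0.2, 14.2]
gripper_width: 0.0549
finger_force: 65.2
```

Seated at the original height with light contact. I'm opening, rising and regripping.

```bash
python3 -m jog '[{"slide":[0,0,0],"spin":0,"hand":66},{"slide":[0,0,0],"spin":0,"hand":66},{"slide":[0,0,-0.01],"spin":0,"hand":66},{"slide":[0,0,-0.019],"spin":0,"hand":66},{"slide":[0,0,-0.019],"spin":0,"hand":66}]'
python3 -m jog '[{"slide":[0,0,0],"spin":0,"hand":60},{"slide":[0,0,0],"spin":0,"hand":50},{"slide":[0,0,0],"spin":0,"hand":50},{"slide":[0,0,0],"spin":0,"hand":50},{"slide":[0,0,0],"spin":0,"hand":50}]'
python3 -m jog '[{"slide":[0,0,-0.01],"spin":0,"hand":50},{"slide":[0,0,-0.03],"spin":0,"hand":50},{"slide":[0,0,-0.08],"spin":0,"hand":50},{"slide":[0,0,-0.15],"spin":0,"hand":50},{"slide":[0,0,-0.2],"spin":0,"hand":50}]'
python3 d.py .5239 .3216 .17 118.8
```

```text
clock: 6.85
tool_pos: [0.4625, -0.0172, 0.0479]
tool_rot: [[-0.876, -0.482, 0.001], [-0.482, 0.876, 0.0], [-0.001, -0.001, -1.0]]
contact_force: [-0.4, 0.6, 0.9]
gripper_width: 0.0659
finger_force: 0.0
clock: 7.35
tool_pos: [0.4622, -0.0173, 0.0477]
tool_rot: [[-0.876, -0.482, 0.001], [-0.482, 0.876, -0.0], [-0.0, -0.0, -1.0]]
contact_force: [-1.4, -0.1, 8.7]
gripper_width: 0.0549
finger_force: 62.7
clock: 7.85
tool_pos: [0.462, -0.0171, 0.1692]
tool_rot: [[-0.876, -0.483, 0.001], [-0.483, 0.876, 0.0], [-0.001, -0.0, -1.0]]
contact_force: [0.1, -0.3, -0.4]
gripper_width: 0.0545
finger_force: 63.9
slide [-0.3627  0.4446 -0.0011] spin 0.0005 yaw 118.86 pos [ 0.462  -0.0171  0.1692] j [ 10.  20. -14. 116.   7.  44. 110.] t 7.85
```

```bash
python3 -m jog '[{"slide":[-0.03,0.037,0],"spin":0,"hand":50},{"slide":[-0.075,0.092,0],"spin":0,"hand":50},{"slide":[-0.12,0.147,0],"spin":0,"hand":50},{"slide":[-0.165,0.202,0],"spin":0,"hand":50},{"slide":[-0.21,0.257,0],"spin":0,"hand":50}]'
python3 -m jog '[{"slide":[-0.045,0.055,0],"spin":0,"hand":50},{"slide":[-0.09,0.11,0],"spin":0,"hand":50},{"slide":[-0.125,0.155,0],"spin":0,"hand":50},{"slide":[-0.1527,0.187,0],"spin":0,"hand":50},{"slide":[-0.1527,0.187,0],"spin":0,"hand":50}]'
python3 - <<'E'
from h import *
s=arm.get_state()
I,D=arm.capture("wrist"); cv2.imwrite("pics/w3.png",I)
I,D=arm.capture("scene"); cv2.imwrite("pics/s3.png",I); W=cloud("scene",D)
# held cover: dark pts near the TCP below the fingers
m=(abs(W[...,0]-s["tool_pos"][0])<.08)&(abs(W[...,1]-s["tool_pos"][1])<.08)&(W[...,2]>.1)&(W[...,2]<.2)
print(np.nanpercentile(W[m][:,2],[0.5,2,5,50]))
E
python3 d.py .5239 .3216 .024 118.8
```

```text
clock: 8.35
tool_pos: [0.4979, 0.1801, 0.1673]
tool_rot: [[-0.876, -0.482, -0.0], [-0.482, 0.876, -0.0], [0.0, -0.0, -1.0]]
contact_force: [0.7, -0.5, -0.5]
gripper_width: 0.0545
finger_force: 64.0
clock: 8.85
tool_pos: [0.5231, 0.3259, 0.1668]
tool_rot: [[-0.873, -0.487, -0.001], [-0.487, 0.873, 0.003], [-0.001, 0.003, -1.0]]
contact_force: [-0.5, -0.5, 0.1]
gripper_width: 0.0546
finger_force: 63.9
[0.14793463 0.14894294 0.1508513  0.16954986]
slide [-0.0012  0.0005  0.2377] spin 0.0009 yaw 118.91 pos [0.5236 0.3211 0.1666] j [-25.  33. -15.  94.  10.  55.  76.] t 8.95
```

View pics/s3.png

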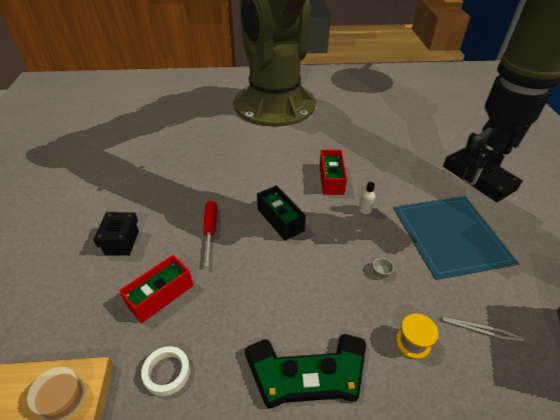

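The cover is held level at (482,172) above the mat, the housing is still at (280,212), and the short box at (117,233) is untouched. I'm lowering: its edge meets the mat at TCP z ≈ 0.024.

```bash
python3 -m jog '[{"slide":[-0.001,0,0.05],"spin":0,"hand":50},{"slide":[-0.001,0,0.11],"spin":0,"hand":50},{"slide":[-0.001,0,0.16],"spin":0,"hand":50},{"slide":[-0.001,0,0.195],"spin":0,"hand":50},{"slide":[-0.001,0,0.203],"spin":0,"hand":50}]'
python3 -m jog '[{"slide":[0,0,0.003],"spin":0,"hand":50},{"slide":[0,0,0.01],"spin":0,"hand":50},{"slide":[0,0,0.018],"spin":0,"hand":50},{"slide":[0,0,0.024],"spin":0,"hand":50},{"slide":[0,0,0.024],"spin":0,"hand":50}]'
python3 d.py .5239 .3216 .0237 118.8
```

```text
clock: 9.45
tool_pos: [0.5235, 0.3185, 0.043]
tool_rot: [[-0.877, -0.481, -0.004], [-0.481, 0.877, -0.004], [0.005, -0.001, -1.0]]
contact_force: [-0.1, -0.0, -1.0]
gripper_width: 0.0545
finger_force: 64.0
clock: 9.95
tool_pos: [0.5246, 0.3213, 0.0309]
tool_rot: [[-0.876, -0.482, -0.0], [-0.482, 0.876, -0.0], [0.0, -0.0, -1.0]]
contact_force: [0.4, 0.5, -1.2]
gripper_width: 0.0544
finger_force: 64.0
slide [0.0008 0.001  0.012 ] spin 0.0004 yaw 118.85 pos [0.5246 0.3213 0.0309] j [-26.  42. -12. 101.  13.  38.  73.] t 9.95
```

```bash
python3 -m jog '[{"slide":[0,0,0.004],"spin":0,"hand":50},{"slide":[0,0,0.007],"spin":0,"hand":50},{"slide":[0,0,0.01],"spin":0,"hand":50},{"slide":[0,0,0.0115],"spin":0,"hand":50},{"slide":[0,0,0.0115],"spin":0,"hand":50}]'
```

```text
clock: 10.45
tool_pos: [0.5246, 0.3214, 0.0239]
tool_rot: [[-0.876, -0.483, -0.0], [-0.483, 0.876, -0.0], [0.0, -0.0, -1.0]]
contact_force: [0.2, 1.1, -0.9]
gripper_width: 0.0552
finger_force: 64.1
```

```bash
python3 -m jog '[{"slide":[0,0,0.001],"spin":0,"hand":50},{"slide":[0,0,0.002],"spin":0,"hand":50},{"slide":[0,0,0.002],"spin":0,"hand":50},{"slide":[0,0,0.002],"spin":0,"hand":50}]'
```

```text
clock: 10.85
tool_pos: [0.5247, 0.3214, 0.0238]
tool_rot: [[-0.876, -0.482, 0.001], [-0.482, 0.876, 0.0], [-0.001, -0.0, -1.0]]
contact_force: [-2.2, -2.2, 7.4]
gripper_width: 0.0551
finger_force: 64.9
```

Contact at 7 N, so the cover is on the mat. I'm releasing and backing off straight up.

```bash
python3 -m jog '[{"slide":[0,0,0],"spin":0,"hand":66},{"slide":[0,0,0],"spin":0,"hand":76},{"slide":[0,0,0],"spin":0,"hand":80},{"slide":[0,0,0],"spin":0,"hand":80},{"slide":[0,0,-0.02],"spin":0,"hand":80}]'
python3 -m jog '[{"slide":[0,0,-0.04],"spin":0,"hand":80},{"slide":[0,0,-0.1],"spin":0,"hand":80},{"slide":[0,0,-0.17],"spin":0,"hand":80},{"slide":[0,0,-0.22],"spin":0,"hand":80},{"slide":[0,0,-0.22],"spin":0,"hand":80}]'
python3 - <<'E'
from h import *
I,D=arm.capture("scene"); cv2.imwrite("pics/s4.png",I)
I,D=arm.capture("wrist"); W=cloud("wrist",D)
m=(abs(W[...,0]-.524)<.09)&(abs(W[...,1]-.3216)<.09)&(W[...,2]>.015)&(W[...,2]<.035)&(I.max(2)<60)
m=cv2.morphologyEx(m.astype(np.uint8),cv2.MORPH_OPEN,np.ones((3,3)))>0
P=W[m]; print(cv2.minAreaRect((P[:,:2]*1000).astype(np.float32)),np.percentile(P[:,2],[5,50,95]))
E
```

```text
clock: 11.35
tool_pos: [0.5237, 0.3208, 0.0338]
tool_rot: [[-0.876, -0.483, -0.003], [-0.483, 0.876, -0.002], [0.003, -0.0, -1.0]]
contact_force: [-0.1, -0.5, 0.0]
gripper_width: 0.0802
finger_force: 0.0
clock: 11.85
tool_pos: [0.5266, 0.323, 0.1727]
tool_rot: [[-0.876, -0.482, 0.007], [-0.482, 0.876, 0.005], [-0.009, 0.001, -1.0]]
contact_force: [-0.3, -0.6, 0.1]
gripper_width: 0.0801
finger_force: 0.0
((524.093994140625, 316.2860412597656), (111.0264892578125, 46.31288146972656), 28.771841049194336) [0.02227031 0.0233646  0.0245027 ]
```

View pics/s4.png

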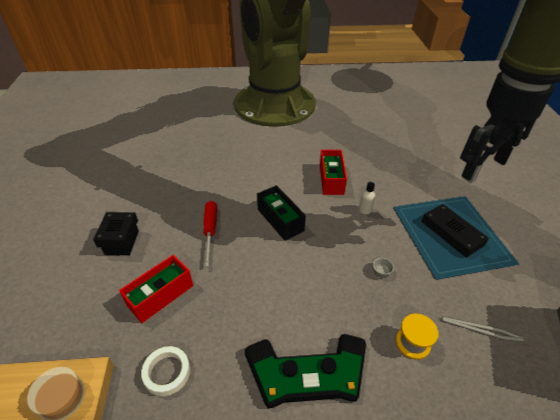

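The cover lies flat in the middle of the mat at (455,229), with its top at about 24 mm. The housing at (280,212) and the short box at (117,233) are unmoved, and the gripper is clear of everything.

```bash
python3 -c "from rig import arm; print(arm.sign_off())"
```

```text
the job is handed in; nothing more can be done
None
```

The long cover is lying flat, same way up, in the middle of the mat; the long housing and the closed short one show no movement in the last picture, and I've handed the job in at about 12 s on the robot's clock.

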